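# Put the returned pipe fittings away in their bins

### The arm

A 6-joint arm with a two-finger parallel gripper is mounted at the origin on the work surface. World frame = base frame: x ahead of the robot, y to its left, z up, the work surface at z = 0. Lengths are in mm, angles in degrees, forces in N, time in s.
With the tool pointing down it reaches from about 350 to 850 mm from the base axis. Payload 8.1 kg.
Tool frame: the origin (TCP) lies midway between the tips of the shut fingers; the grasp point (between the pads) lies 19 mm behind it; z points along the fingers, y is the line along which they close (so a half turn about z gives the same grasp; the last joint's range is limited). The gripper opens to 85 mm and grips with 20 to 120 N. Pads are 22 mm wide; open, the fingers measure 114 mm over their backs; the gripper's body (76 mm by 85 mm) begins 54 mm behind the grasp point. The pads swing forward as they close: fully open they stand 13 mm farther back than shut.
Start: joints at [-73.648, 7.471, 85.268, -0, 87.261, -4.893], TCP at [217.437, -559.219, 208.592] pointing down, gripper open.
Joint ranges: [-169.43, 169.43], [-51.17, 129.36], [1.28, 143.12], [-76.62, 256.62], [0, 156.53], [-152.29, 152.29]. Speed limits (degrees/s): [136.94, 136.94, 159.86, 180, 180, 180].

### API

Orientations are given as [roll, pitch, yaw] about the fixed x, y, z axes, in that order (R = Rz(yaw) Ry(pitch) Rx(roll)).
In Python, from bench import r gives the robot as it stands. The module is installed in compiled form; this text tells all that it offers.
- The arm moves only by the tool jog_arm, never from a script. Its argument "rows" is a list of rows, each a list of 2 entries, a list of its own where there are three numbers: the shift along the tool's x, y, z in mm, then the turn, a rotation vector about the tool's x, y, z in rad. A call has 1 to 10 rows; each row is the pose to reach, as a shift and turn from the pose commanded when the call began, along the tool's axes at that moment; what a row does not reach only later rows make up. A row lasts 1/10 s, in which the tool goes at most 50 mm and 8.59 degrees, less where a joint would pass 70% of its speed; a pose out of reach is approached as far as the arm can. A call with a gripper value outside its range is refused whole. "grip" is the finger opening in mm, from 0 to 85.4, set as the call begins (left out, the last holds). The fingers move at their own pace and stop on an object; "force" is the grip in N (left out, the last holds). Time passes only in rows, so rows that repeat a pose let the fingers close. It gives the time, the measured TCP pose, the force, the opening and the grip force at its end, in the units of the state.
- r.sense(): the state, without advancing time (a new reading comes with each control period).
- r.snapshot(name): name is "scene" or "side" or "wrist"; returns (picture, depth): 400x640x3 uint8, blue, green, red; 400x640 float32, mm along the optical axis (not along the pixel's ray), 0 where there is no reading.
- r.camera_params(name): a dict with "fx", "fy", "cx", "cy" (pixels), "dist_coeffs" ([k1, k2, p1, p2, k3] as OpenCV has them; the pictures are not rectified), "pose" (4x4, takes a point from camera to world coordinates); the wrist camera has in their place "tool_from_camera" (4x4, takes a point from camera to tool coordinates, whose origin is the TCP and whose axes are the flange's). Camera axes: x right, y down, z forward; pixel columns grow to the right and rows downward; lengths in mm; the calibration is good to about 2 mm. A picture is of the moment at which its call begins: read the wrist's pose just before it. camera_params takes no time and is no camera call.
- r.hand_in(): hands the job in; it is judged then, once.
The state is a dict: "time": time; "joint_pos": joint angles; "qd": joint speeds; "joint_efforts": joint torques, N m; "tool_pos": TCP position; "tcp_rot": TCP orientation; "ft_force": force on the tool from outside, world axes, zero at the start; "wrist_torque": the same for the moment, N m; "finger_gap": finger opening in mm; "grip_force": force on a finger pad.
Only numpy, scipy, OpenCV 4.12 (cv2) and the standard library are available. Lean on these libraries where they do the work, as an engineer would, in place of code of your own. Each camera call takes 0.05 s, during which the arm holds its last target. There are 200 camera calls.

### The job

These loose pipe fittings came back from a job. Put each one away in the cardboard bin of its own kind in the tray, as shown by the sample in the bin's back pocket: set it in the empty front pocket, resting level on the floor of the pocket and the same way up as it lay on the bench. The cross and the 45-degree elbow have no bin here: leave them lying where they are.

Things in the scene. Friction and masses are not known exactly. Their poses are not given: they have to be found in the camera images.
- elbow: 90-degree elbow, galvanised, lying flat: an L with arms along its +x and +y, each 28 mm long from the crossing of the axes; round corner of radius 15.5 mm. Across the diagonal x = y it is 46 mm wide, centred on x = y = 5.4 mm. 0.11 kg. Axes 15.5 mm up; body 26 mm, end beads 31 mm in diameter. Origin on the underside, below the crossing; z up.
- tee: Tee, galvanised, lying flat: a T with arms along its +x, -x and +y, each 28 mm long from the crossing of the axes; so 56 mm over the bar and 43.5 mm from the bar's back (y = -15.5 mm) to the stem's end. 0.15 kg. Axes 15.5 mm up; body 26 mm, end beads 31 mm in diameter. Origin on the underside, below the crossing; z up.
- union: Union, galvanised, standing on end; from above a hexagon with a hole. Barrel 32 mm in diameter, 48 mm tall; hexagon nut 42 mm across flats from 17 to 37 mm height, one pair of flats facing its +x and -x. 0.2 kg. Origin at the centre of its underside, z up.
- cap: Round pipe cap, galvanised, mouth down; from above a closed disc. 23.5 mm tall; bead 34 mm in diameter over the lowest 9 mm, 31 mm above it. 0.07 kg. Origin at the centre of its underside, z up.
- cross: Cross, the tee's look-alike, has no bin: galvanised, lying flat, four arms along its +x, -x, +y and -y, each 28 mm long from the crossing of the axes. 0.18 kg. Axes 15.5 mm up; body 26 mm, end beads 31 mm in diameter. Origin on the underside, below the crossing; z up.
- elbow45: 45-degree elbow, the elbow's look-alike, has no bin: galvanised, lying flat, only slightly bent: arms along its +x and at 135 degrees to it (towards -x, +y), each 28 mm long from the crossing of the axes. 0.10 kg. Axes 15.5 mm up; body 26 mm, end beads 31 mm in diameter. Origin on the underside, below the crossing; z up.
- bin_elbow: Cardboard bin fixed in a steel tray (rim 40 mm high), the sample in its back pocket a 90-degree elbow. Origin: centre of the floor of the empty front pocket (100 mm in x, 90 in y; 9 mm above the bench); x to the back, away from the robot, z up. Walls 3 mm thick; above that floor: front 32 mm, sides 38, divider 33 at x = 50; behind it sides and back 55, sample at most 48. Bins stand 98 mm apart.
- bin_tee: Cardboard bin fixed in a steel tray (rim 40 mm high), the sample in its back pocket a tee. Origin: centre of the floor of the empty front pocket (100 mm in x, 90 in y; 9 mm above the bench); x to the back, away from the robot, z up. Walls 3 mm thick; above that floor: front 32 mm, sides 38, divider 33 at x = 50; behind it sides and back 55, sample at most 48. Bins stand 98 mm apart.
- bin_union: Cardboard bin fixed in a steel tray (rim 40 mm high), the sample in its back pocket a union. Origin: centre of the floor of the empty front pocket (100 mm in x, 90 in y; 9 mm above the bench); x to the back, away from the robot, z up. Walls 3 mm thick; above that floor: front 32 mm, sides 38, divider 33 at x = 50; behind it sides and back 55, sample at most 48. Bins stand 98 mm apart.
- bin_cap: Cardboard bin fixed in a steel tray (rim 40 mm high), the sample in its back pocket a round cap. Origin: centre of the floor of the empty front pocket (100 mm in x, 90 in y; 9 mm above the bench); x to the back, away from the robot, z up. Walls 3 mm thick; above that floor: front 32 mm, sides 38, divider 33 at x = 50; behind it sides and back 55, sample at most 48. Bins stand 98 mm apart.
Mind the look-alikes: they are no part of the job. What is shaped like the cap but blue is not meant.

How it is judged:
By the outcome, as a careful person would: the job done as asked, in the order asked, and still so for the second after the job is handed in, with the robot touching nothing.
It also fails if it takes over 96 s, if anything falls off the work surface, if the arm or the gripper's body presses on something with over 40 N, if the wrist force passes 120 N, or if a joint passes its speed limit or range.

## Working session

There is one attempt and no reset: what is moved stays moved. The work goes in short steps, Python scripts to look and compute and a tool call to move; the robot and the scene stay as the last step left them, time stands still between calls to the robot, and variables do not carry over. Pictures are saved under pics/ and viewed, at most 17 in all, crops included, and the job is handed in when it is done.

Besides the shell and the picture viewer there is one more tool, called after "Emit:" in YAML: its name, and indented under it one key for each argument. jog_arm: Moves the arm, as the interface text tells. Its arguments: {"type":"object","properties":{"rows":{"type":"array"},"grip":{"type":"number"},"force":{"type":"number"}},"required":["rows"]}

```bash
mkdir -p pics
python3 - <<'E'
from bench import r
import cv2,numpy as np
for n in("scene","side"):
    p,d=r.snapshot(n); cv2.imwrite(f"pics/{n}0.png",p); np.save(n+"0.npy",d)
    c=r.camera_params(n); print(n,{k:np.round(v,3).tolist() for k,v in c.items()})
print(np.round(r.camera_params("wrist")["tool_from_camera"],3).tolist()); print(r.sense())
E
```

```text
scene {'fx': 392.098, 'fy': 392.098, 'cx': 321.327, 'cy': 200.237, 'dist_coeffs': [-0.011, 0.0, 0.0, 0.0, 0.0], 'pose': [[-0.594, 0.458, -0.661, 1151.249], [0.804, 0.317, -0.503, 458.915], [-0.021, -0.83, -0.557, 575.915], [0.0, 0.0, 0.0, 1.0]]}
side {'fx': 505.399, 'fy': 505.399, 'cx': 332.197, 'cy': 192.155, 'dist_coeffs': [-0.025, 0.0, 0.0, 0.0, 0.0], 'pose': [[0.942, -0.185, 0.281, 185.966], [-0.337, -0.517, 0.787, -1007.09], [0.0, -0.836, -0.549, 762.11], [0.0, 0.0, 0.0, 1.0]]}
[[-0.0, -0.953, -0.304, 78.414], [1.0, -0.0, -0.0, -0.941], [0.0, -0.304, 0.953, -165.13], [0.0, 0.0, 0.0, 1.0]]
{'time': 0.1, 'joint_pos': array([-7.36481849e+01,  7.50963693e+00,  8.53256642e+01,  5.05987969e-04,
        8.72620226e+01, -4.89364611e+00]), 'qd': array([ 0.03144037, -0.09230348, -0.17071533,  0.13983817,  0.00794584,
       -0.06759202]), 'joint_efforts': array([ 1.85353019e-03, -5.70950246e+01, -5.01942694e+01, -1.29106165e-04,
        8.19966051e-03,  2.52808172e-05]), 'tool_pos': array([ 217.2805327 , -558.68215888,  207.63614439]), 'tcp_rot': array([-1.79903074e+02, -8.80586745e-03,  2.12454292e+01]), 'ft_force': array([ 0.25590423, -0.84650271, -0.46179403]), 'wrist_torque': array([-0.02840693, -0.00127331, -0.06429516]), 'grip_force': 0.0, 'finger_gap': 85.51068656067042}
```

View pics/scene0.png

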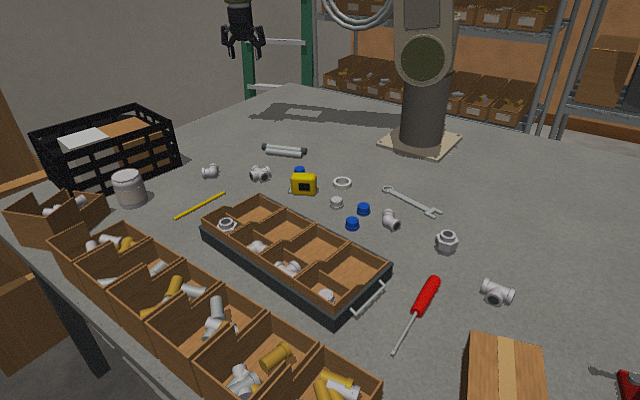

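View pics/side0.png

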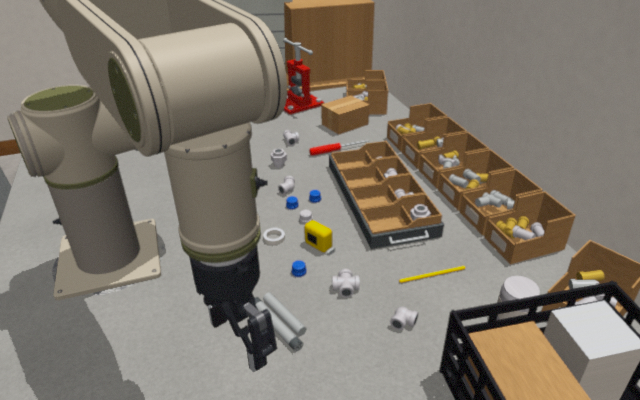

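Scene view: the cap candidates are the grey disc at (337,202), blue ones at (363,209), (352,224) and (299,170), and a ring at (342,183). Elbow or 45-degree elbow: (210,171) and (391,220). Tee or cross: (497,291) and (260,173). The union is at (447,241). Samples: (227,224) union, then (258,247), (288,268) and (327,297).

```bash
cat > h.py <<'E'
from bench import r
import cv2,numpy as np
from scipy.spatial.transform import Rotation as R
def cloud(cam,d,pose=None):
    """world xyz for every pixel"""
    K=np.array([[cam["fx"],0,cam["cx"]],[0,cam["fy"],cam["cy"]],[0,0,1]])
    h,w=d.shape; uv=np.stack(np.meshgrid(np.arange(w),np.arange(h)),-1).reshape(-1,1,2).astype(np.float32)
    n=cv2.undistortPoints(uv,K,np.array(cam["dist_coeffs"])).reshape(h,w,2)
    P=np.dstack([n*d[...,None],d]); T=np.array(cam["pose"]) if pose is None else pose
    return P@T[:3,:3].T+T[:3,3]
def tool(s):
    T=np.eye(4);T[:3,:3]=R.from_euler("xyz",s["tcp_rot"],degrees=True).as_matrix();T[:3,3]=s["tool_pos"];return T
def wrist():
    s=r.sense();p,d=r.snapshot("wrist");c=r.camera_params("wrist")
    return p,cloud(c,d,tool(s)@np.array(c["tool_from_camera"])),d
def ortho(p,X,d,x0,x1,y0,y1,res=1.0):
    """top view: rows = x descending (far at top), cols = y descending (left at left); + height map"""
    h,w=int((x1-x0)/res),int((y1-y0)/res); im=np.zeros((h,w,3),np.uint8); H=np.full((h,w),-99.)
    ok=(d>0); P=X[ok];C=p[ok]; o=np.argsort(P[:,2]);P=P[o];C=C[o]
    i=((x1-P[:,0])/res).astype(int);j=((y1-P[:,1])/res).astype(int);k=(i>=0)&(i<h)&(j>=0)&(j<w)
    im[i[k],j[k]]=C[k];H[i[k],j[k]]=P[k,2];return im,H
E
python3 - <<'E'
from h import *
p=cv2.imread("pics/scene0.png");d=np.load("scene0.npy");c=r.camera_params("scene");X=cloud(c,d)
def crop(u,v,s=22): return cv2.resize(p[v-s:v+s,u-s:u+s],(200,200),interpolation=cv2.INTER_CUBIC)
L=dict(A=(210,171),cross=(260,173),B=(391,220),tee=(497,291),cap=(337,202),union=(447,241))
cv2.imwrite("pics/m1.png",np.vstack([np.hstack([crop(*v) for v in list(L.values())[:4]]),np.hstack([crop(337,202),crop(447,241),crop(258,247),crop(288,268)])]))
for k,(u,v) in L.items():
    Q=X[v-16:v+16,u-18:u+18].reshape(-1,3);Q=Q[(Q[:,2]>8)&(Q[:,2]<60)]
    print(k,len(Q),((Q.min(0)+Q.max(0))/2).round(),np.ptp(Q,axis=0).round(),Q[:,2].max().round())
for u,v in((227,224),(258,247),(288,268),(327,297),(245,210),(270,226),(302,245),(350,268)): print(u,v,X[v,u].round())
print("bench",X[330,560].round(1),X[150,340].round(1))
E
```

```text
A 181 [ 548. -400.   20.] [58. 38. 24.] 32.0
cross 265 [ 478. -275.   21.] [56. 62. 25.] 33.0
B 282 [463. 137.  21.] [52. 56. 25.] 33.0
tee 599 [554. 408.  21.] [41. 56. 26.] 34.0
cap 151 [451.   2.  17.] [134. 129.  18.] 26.0
union 433 [479. 279.  29.] [40. 48. 42.] 50.0
227 224 [ 728. -126.   56.]
258 247 [728. -35.  35.]
288 268 [741.  59.  36.]
327 297 [754. 164.  32.]
245 210 [ 634. -173.   20.]
270 226 [649. -75.  24.]
302 245 [652.  22.  15.]
350 268 [646. 144.   9.]
bench [559.1 522.8   1.6] [ 194.8 -187.6   -1.2]
```

View pics/m1.png

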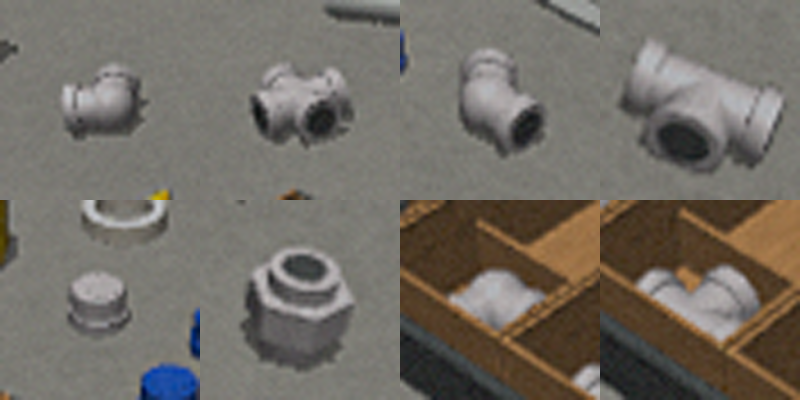

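Tray samples run union, elbow, tee, cap from -y to +y. (497,291) is the tee with three arms and (260,173) is the cross. B at (391,220) looks like the 45-degree elbow and A at (210,171) like the 90-degree one, which I'll confirm from the wrist.

Emit:
jog_arm:
  rows:
    - [[366,-28,20],[0,0,0]]
    - [[366,-28,20],[0,0,0]]
    - [[366,-28,20],[0,0,0]]
    - [[366,-28,20],[0,0,0]]
    - [[366,-28,20],[0,0,0]]
    - [[366,-28,20],[0,0,0]]
    - [[366,-28,20],[0,0,0]]
    - [[366,-28,20],[0,0,0]]
    - [[366,-28,20],[0,0,0]]
    - [[366,-28,20],[0,0,0]]

```text
time: 1.1
tool_pos: [547.8, -400.6, 187.9]
tcp_rot: [-180.0, 0.1, 21.3]
ft_force: [-0.0, 0.6, -1.1]
finger_gap: 85.8
grip_force: 0.0
```

```bash
cat >> h.py <<'E'
def blobs(X,d,p,zmin=6,zmax=60,box=None,n0=300):
    """components above the bench: pixel box, world box, centroid"""
    m=((d>0)&(X[...,2]>zmin)&(X[...,2]<zmax)).astype(np.uint8)
    if box: m&=((X[...,0]>box[0])&(X[...,0]<box[1])&(X[...,1]>box[2])&(X[...,1]<box[3]))
    n,l,s,c=cv2.connectedComponentsWithStats(m)
    return [(s[i],X[l==i]) for i in range(1,n) if s[i][4]>n0]
def go(x,y,z,yaw):
    """shift and rotvec in tool axes to put the TCP at x,y,z pointing down with this yaw"""
    T=tool(r.sense());G=R.from_euler("xyz",[180,0,yaw],degrees=True).as_matrix()
    print("go",(x,y,z,yaw),(T[:3,:3].T@(np.array([x,y,z])-T[:3,3])).round(1).tolist(),R.from_matrix(T[:3,:3].T@G).as_rotvec().round(3).tolist())
E
python3 - <<'E'
from h import *
p,X,d=wrist();cv2.imwrite("pics/w1.png",p);np.savez("w1.npz",X=X,d=d)
for s,Q in blobs(X,d,p,box=(450,650,-480,-200)): print(s,((Q.min(0)+Q.max(0))/2).round(1),np.ptp(Q,axis=0).round(1))
print(X[200,320].round(),X[380,50].round(1),X[20,600].round(1))
s=r.sense();print(s["tool_pos"],s["tcp_rot"])
E
```

```text
[248  55  25  54 412] [ 620.8 -301.1    8.7] [58.2 11.4  5.2]
[ 304  155   40   47 1197] [ 549.  -403.6   20.8] [58.4 44.6 21.8]
[ 173  169   55   50 1910] [ 478.8 -277.    19.5] [57.5 58.7 26.8]
[ 526. -409.   29.] [ 534.7 -332.1  295.1] [ 759.  -552.3   88. ]
[ 547.27171558 -401.23618377  188.28748908] [-1.79979327e+02  5.48480763e-02  2.12022551e+01]
```

View pics/w1.png

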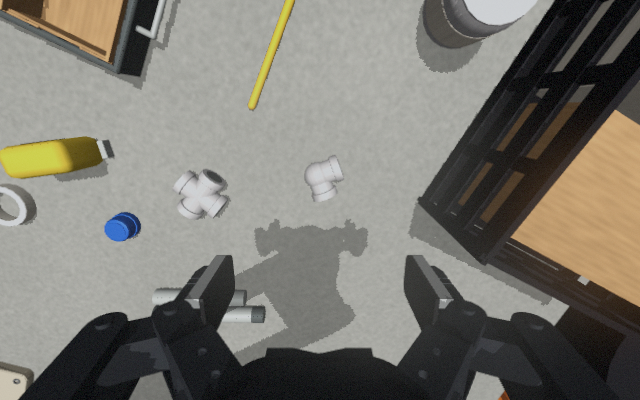

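w1 shows A at (322,178) as a true right-angle elbow, the cross at (200,195) and a blue cap at (122,226). Next I fit the shape model to the depth points to get the pose and confirm the angle.

```bash
cat >> h.py <<'E'
from scipy.optimize import least_squares
def fit(Q,arms):
    """pose (x,y,theta deg,z) of a fitting with arms at these degrees: signed distances to capped cylinders"""
    Q=Q[Q[:,2]>6]; Q=Q[::max(1,len(Q)//800)]; c0=(Q.min(0)+Q.max(0))/2
    def sd(v):
        x,y,t,z=v;P=Q-[x,y,15.5+z];D=[np.linalg.norm(P,axis=1)-14]
        for a in arms:
            u=np.array([np.cos(t+np.radians(a)),np.sin(t+np.radians(a)),0]);s=P@u;q=np.linalg.norm(P-s[:,None]*u,axis=1)
            for rad,lo in((13,0),(15.5,20)):
                e=np.stack([q-rad,np.maximum(s-28,lo-s)],1);D.append(np.minimum(e.max(1),0)+np.linalg.norm(np.maximum(e,0),axis=1))
        return np.min(D,0)
    F=[least_squares(sd,[c0[0],c0[1],np.radians(t),0],loss="soft_l1",f_scale=1) for t in range(0,360,30)]
    b=min(F,key=lambda f:f.cost);v=b.x
    return v[:2].round(1).tolist(),round(np.degrees(v[2])%360,1),round(v[3],1),"cost",round(b.cost/len(Q),2)
K=dict(elbow=(0,90),elbow45=(0,135),tee=(0,180,90),cross=(0,90,180,270))
E
python3 - <<'E'
from h import *
z=np.load("w1.npz")
for s,Q in blobs(z["X"],z["d"],None,box=(450,600,-480,-200)):
    for k in K: print(s[:2],k,fit(Q,K[k]))
p=cv2.imread("pics/scene0.png");d=np.load("scene0.npy");X=cloud(r.camera_params("scene"),d)
for n,b in dict(B=(420,510,100,175),T=(510,600,360,450)).items():
    for s,Q in blobs(X,d,p,box=b,n0=100):
        for k in K: print(n,k,fit(Q,K[k]))
E
```

```text
[304 155] elbow ([549.5, -395.8], np.float64(221.1), np.float64(0.2), 'cost', np.float64(0.24))
[304 155] elbow45 ([548.9, -400.2], np.float64(200.8), np.float64(1.0), 'cost', np.float64(1.32))
[304 155] tee ([549.8, -396.2], np.float64(130.7), np.float64(0.0), 'cost', np.float64(0.35))
[304 155] cross ([548.8, -396.3], np.float64(42.7), np.float64(-0.2), 'cost', np.float64(0.6))
[173 169] elbow ([475.0, -286.2], np.float64(25.3), np.float64(1.4), 'cost', np.float64(2.42))
[173 169] elbow45 ([479.7, -270.2], np.float64(170.9), np.float64(1.3), 'cost', np.float64(2.95))
[173 169] tee ([475.4, -275.4], np.float64(251.2), np.float64(0.2), 'cost', np.float64(1.42))
[173 169] cross ([476.5, -275.8], np.float64(161.5), np.float64(-0.3), 'cost', np.float64(0.16))
B elbow ([467.8, 131.8], np.float64(84.0), np.float64(1.1), 'cost', np.float64(1.32))
B elbow45 ([465.8, 133.6], np.float64(73.0), np.float64(0.6), 'cost', np.float64(0.42))
B tee ([465.9, 133.6], np.float64(73.8), np.float64(0.8), 'cost', np.float64(0.95))
B cross ([459.6, 139.0], np.float64(226.2), np.float64(0.6), 'cost', np.float64(1.12))
T elbow ([561.3, 408.2], np.float64(134.9), np.float64(1.3), 'cost', np.float64(1.53))
T elbow45 ([559.6, 411.5], np.float64(133.9), np.float64(2.2), 'cost', np.float64(1.85))
T tee ([543.7, 408.1], np.float64(270.5), np.float64(0.8), 'cost', np.float64(0.41))
T cross ([543.7, 408.1], np.float64(180.5), np.float64(0.8), 'cost', np.float64(0.41))
```

A is the 90-degree elbow (fit cost 0.24 against 1.32), B the 45-degree one, and the tee fits. I grip the elbow across its diagonal, centre (549,-403.4), yaw -4.

Run:
```python
from h import *
go(549,-403.4,60,-4);go(549,-403.4,0,-4)
p=cv2.imread("pics/scene0.png");d=np.load("scene0.npy");X=cloud(r.camera_params("scene"),d)
im,H=ortho(p,X,d,540,840,-240,240,1)
im=cv2.dilate(im,np.ones((3,3)));cv2.imwrite("pics/o1.png",cv2.resize(im,None,fx=1.6,fy=1.6))
```

```text
go (549, -403.4, 60, -4) [1.0, 2.7, 128.3] [-0.0, 0.001, 0.44]
go (549, -403.4, 0, -4) [1.0, 2.7, 188.3] [-0.0, 0.001, 0.44]
```

View pics/o1.png

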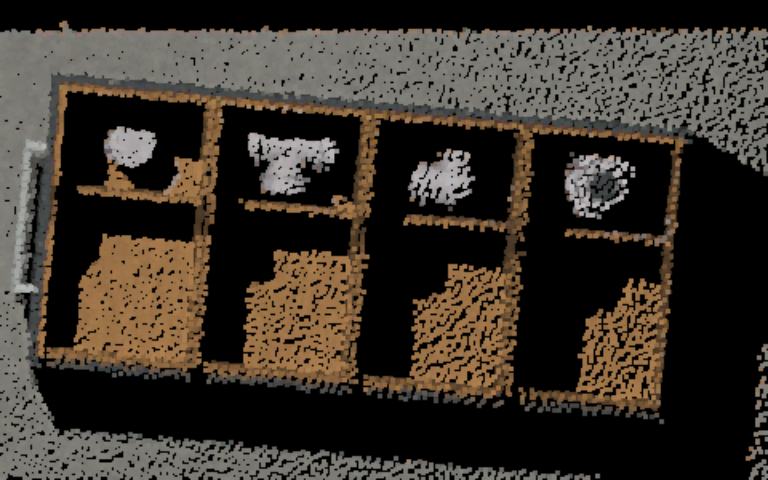

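o1 (top view, 1.6 px/mm) shows the bins left to right: cap, tee, elbow, union, with the tray yawed about -4.6 degrees. Front pocket centres by pixel: cap (125,279), tee (280,292), elbow (435,305), union (590,318). In world coordinates that is (665.6,161.8), (657.5,65), (649.4,-31.9) and (641.3,-128.8).

Emit:
jog_arm:
  rows:
    - [[1,2.7,128],[0,0,0.44]]
    - [[1,2.7,128],[0,0,0.44]]
    - [[1,2.7,128],[0,0,0.44]]
    - [[1,2.7,128],[0,0,0.44]]
    - [[1,2.7,150],[0,0,0.44]]
    - [[1,2.7,170],[0,0,0.44]]
    - [[1,2.7,180],[0,0,0.44]]
    - [[1,2.7,187],[0,0,0.44]]
    - [[1,2.7,187],[0,0,0.44]]
  grip: 80

```text
time: 2.05
tool_pos: [550.1, -403.1, 2.1]
tcp_rot: [180.0, -0.0, -3.9]
ft_force: [-0.0, 0.3, -0.2]
finger_gap: 79.9
grip_force: 0.0
```

Emit:
jog_arm:
  rows:
    - [[0,0,0],[0,0,0]]
    - [[0,0,0],[0,0,0]]
    - [[0,0,0],[0,0,0]]
    - [[0,0,0],[0,0,0]]
    - [[0,0,0],[0,0,0]]
    - [[0,0,0],[0,0,0]]
    - [[0,0,0],[0,0,0]]
    - [[0,0,0],[0,0,0]]
  grip: 30
  force: 40

```text
time: 2.85
tool_pos: [551.0, -403.0, 3.2]
tcp_rot: [180.0, -0.1, -3.9]
ft_force: [-1.7, 1.8, 7.2]
finger_gap: 30.1
grip_force: 7.8
```

Emit:
jog_arm:
  rows:
    - [[0,0,-5],[0,0,0]]
    - [[0,0,-30],[0,0,0]]
    - [[0,0,-80],[0,0,0]]
    - [[0,0,-130],[0,0,0]]
    - [[0,0,-130],[0,0,0]]

```text
time: 3.35
tool_pos: [554.7, -406.2, 142.6]
tcp_rot: [179.5, -0.7, -3.9]
ft_force: [0.5, -0.6, 1.8]
finger_gap: 30.0
grip_force: 0.0
```

Run:
```python
from h import *
p,d=r.snapshot("side");q,_,_=wrist()
cv2.imwrite("pics/s2.png",np.hstack([cv2.resize(p[150:390,220:480],(400,370)),cv2.resize(q,(400,370))]))
for yw in(85.4,-94.6): go(649.4,-31.9,130,yw)
```

```text
go (649.4, -31.9, 130, 85.4) [71.7, -377.8, 4.0] [0.006, -0.001, -1.56]
go (649.4, -31.9, 130, -94.6) [71.7, -377.8, 4.0] [-0.001, -0.006, 1.582]
```

View pics/s2.png

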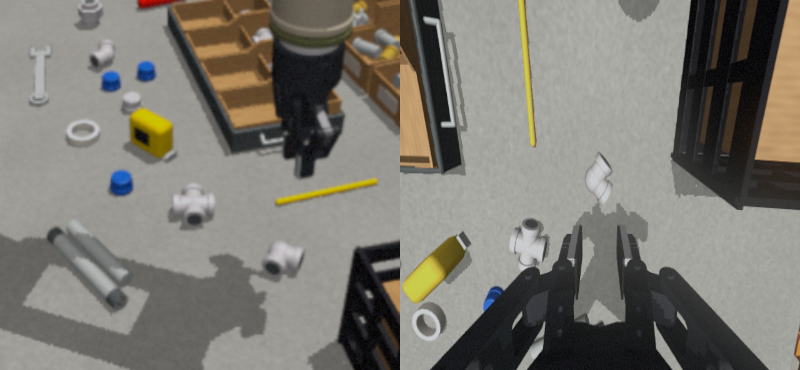

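The elbow slipped out of the closing fingers and lies on the bench just beside the old spot, still upright (wrist view (598,178)). Re-measuring.

Run:
```python
from h import *
p,X,d=wrist();s=r.sense()
print(s["tool_pos"],s["tcp_rot"])
for b,Q in blobs(X,d,p,box=(500,640,-480,-330)): print(b,fit(Q,K["elbow"]),((Q.min(0)+Q.max(0))/2).round(1),np.ptp(Q,axis=0).round(1))
cv2.imwrite("pics/w3.png",cv2.resize(p[120:260,240:440],(800,560),interpolation=cv2.INTER_CUBIC))
```

```text
[ 550.5694739  -402.81926221  132.24567153] [ 1.79959289e+02 -5.42562207e-02 -3.95754746e+00]
[ 297  163   45   59 1643] ([549.6, -395.0], np.float64(222.9), np.float64(0.2), 'cost', np.float64(0.23)) [ 548.9 -403.2   19.1] [59.8 44.6 25.9]
```

View pics/w3.png

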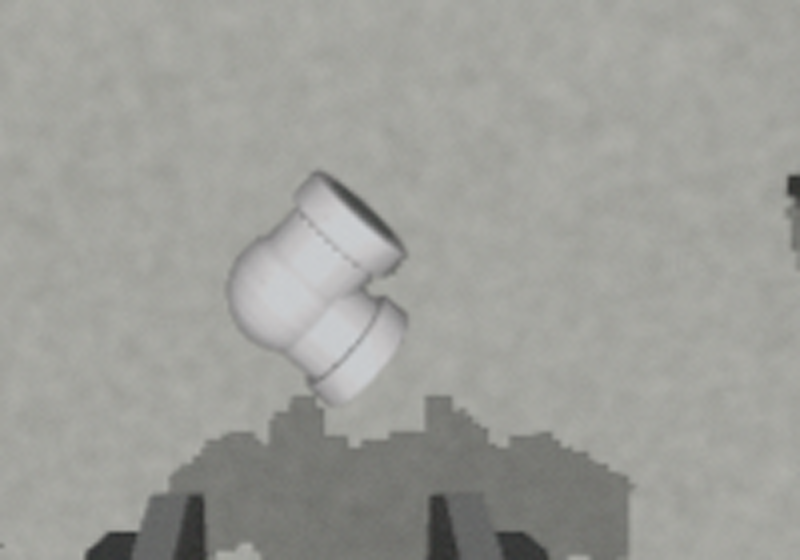

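The elbow has barely moved: at (549.6,-395), 223 degrees, still upright. The pads seem to have ridden over it, so I check how far back the fingertips stand using the wrist depth.

Emit:
jog_arm:
  rows:
    - [[0,0,50],[0,0,0]]
    - [[0,0,50],[0,0,0]]
    - [[0,0,50],[0,0,0]]
    - [[0,0,50],[0,0,0]]
  grip: 50

```text
time: 3.9
tool_pos: [550.5, -402.8, 82.4]
tcp_rot: [180.0, -0.0, -4.0]
ft_force: [-0.3, 0.3, -1.2]
finger_gap: 50.0
grip_force: 0.0
```

Run:
```python
from h import *
c=r.camera_params("wrist");TC=np.array(c["tool_from_camera"])
p,d=r.snapshot("wrist");s=r.sense();print(s["tool_pos"],s["finger_gap"])
for nm,D in(("gap85",np.load("w1.npz")["d"]),("gap50",d)):
    P=cloud(c,D,TC).reshape(-1,3);P=P[(D.ravel()>0)&(abs(P[:,1])<65)&(abs(P[:,0])<14)&(P[:,2]<20)]
    print(nm,len(P))
    for lo in range(-40,16,4):
        q=P[(P[:,2]>=lo)&(P[:,2]<lo+4)]
        if len(q): a=abs(q[:,1]);print(lo,len(q),"|y|",a.min().round(1),a.max().round(1),"x",q[:,0].min().round(1),q[:,0].max().round(1))
```

```text
[ 551.09141157 -403.27504798   83.34414201] 49.97836120434694
gap85 25983
-40 230 |y| 41.0 50.3 x -11.1 11.1
-36 14 |y| 41.3 44.1 x -5.2 6.7
gap50 30937
-40 317 |y| 23.5 39.7 x -11.4 11.6
-36 259 |y| 23.5 39.1 x -10.6 11.8
-32 173 |y| 23.5 36.0 x -11.2 11.5
-28 56 |y| 23.6 26.4 x -10.4 7.1
```

The tips stand roughly 25 mm behind the TCP at a 50 mm opening (34 mm at 85), so at z=3 they only brushed the top. I go lower in steps, watching the force.

Emit:
jog_arm:
  rows:
    - [[-1,0,50],[0,0,-0.03]]
    - [[-1,0,70],[0,0,-0.03]]
    - [[-1,0,80],[0,0,-0.03]]
    - [[-1,0,86],[0,0,-0.03]]
    - [[-1,0,90],[0,0,-0.03]]
    - [[-1,0,90],[0,0,-0.03]]
  grip: 60

```text
time: 4.55
tool_pos: [550.1, -403.3, -7.1]
tcp_rot: [179.9, -0.1, -2.2]
ft_force: [-0.8, -0.0, -0.0]
finger_gap: 59.6
grip_force: 0.0
```

Emit:
jog_arm:
  rows:
    - [[0,0,3],[0,0,0]]
    - [[0,0,6],[0,0,0]]
    - [[0,0,6],[0,0,0]]

```text
time: 4.85
tool_pos: [549.3, -402.5, -14.5]
tcp_rot: [-180.0, 0.0, -2.2]
ft_force: [-0.4, -0.0, 0.1]
finger_gap: 59.9
grip_force: 0.0
```

Run:
```python
from h import *
p,X,d=wrist();s=r.sense();print(s["tool_pos"],s["finger_gap"],s["ft_force"])
L=(X-s["tool_pos"])@tool(s)[:3,:3]
m=(d>0)&(abs(L[...,0])<14)&(abs(L[...,1])>25)&(abs(L[...,1])<50)
print(np.histogram(X[m][:,2],bins=np.arange(-6,40,3)))
cv2.imwrite("pics/w4.png",p)
```

```text
[ 549.27284972 -402.53274537  -14.44081207] 59.99944172493718 [ 0.31146854 -0.49949131 -0.53329839]
(array([   0, 1498, 1110,    0,    0,    0,   48,  109,  204,  224,  275,
        280,  304,  319,  320]), array([-6, -3,  0,  3,  6,  9, 12, 15, 18, 21, 24, 27, 30, 33, 36, 39]))
```

View pics/w4.png

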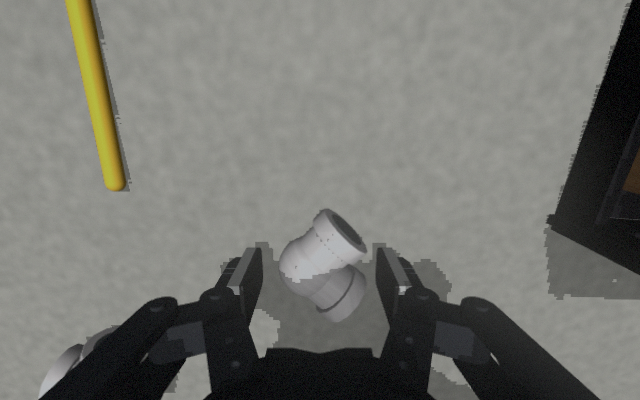

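Fingers straddle the elbow (pads at columns 258 and 380, elbow 280–365), and the tips are at z≈12 with the TCP at -14.4. I go 7 mm lower and close.

Emit:
jog_arm:
  rows:
    - [[0,0,3],[0,0,0]]
    - [[0,0,6],[0,0,0]]
    - [[0,0,7],[0,0,0]]
    - [[0,0,7],[0,0,0]]

```text
time: 5.3
tool_pos: [549.1, -402.3, -21.9]
tcp_rot: [-180.0, 0.0, -2.2]
ft_force: [0.5, -1.1, 0.0]
finger_gap: 60.3
grip_force: 0.0
```

Emit:
jog_arm:
  rows:
    - [[0,0,0],[0,0,0]]
    - [[0,0,0],[0,0,0]]
    - [[0,0,0],[0,0,0]]
    - [[0,0,0],[0,0,0]]
    - [[0,0,0],[0,0,0]]
  grip: 30
  force: 40

```text
time: 5.8
tool_pos: [549.6, -402.7, -21.0]
tcp_rot: [180.0, -0.0, -2.2]
ft_force: [0.6, 0.3, 3.2]
finger_gap: 42.8
grip_force: 40.5
```

Emit:
jog_arm:
  rows:
    - [[0,0,-5],[0,0,0]]
    - [[0,0,-30],[0,0,0]]
    - [[0,0,-80],[0,0,0]]
    - [[0,0,-125],[0,0,0]]
    - [[0,0,-130],[0,0,0]]
    - [[0,0,-130],[0,0,0]]

```text
time: 6.4
tool_pos: [550.6, -403.7, 111.6]
tcp_rot: [179.8, -0.2, -2.2]
ft_force: [-0.4, 0.1, -2.3]
finger_gap: 42.8
grip_force: 41.0
```

Run:
```python
from h import *
s=r.sense();print(s["finger_gap"],s["grip_force"],s["joint_pos"])
go(649.4,-31.9,105,85.4)
```

```text
42.766507290726736 40.95457434654236 [-4.05492343e+01  2.31601233e+01  7.70142964e+01 -4.40715886e-03
  7.95514156e+01  5.16982959e+01]
go (649.4, -31.9, 105, 85.4) [84.1, -375.4, 5.7] [0.005, -0.001, -1.53]
```

Emit:
jog_arm:
  rows:
    - [[20,-40,0],[0,0,-0.15]]
    - [[30,-80,0],[0,0,-0.3]]
    - [[40,-130,0],[0,0,-0.45]]
    - [[50,-180,0],[0,0,-0.6]]
    - [[60,-230,0],[0,0,-0.75]]
    - [[70,-270,0],[0,0,-0.9]]
    - [[75,-310,0],[0,0,-1.05]]
    - [[80,-340,0],[0,0,-1.2]]
    - [[84,-365,0],[0,0,-1.35]]
    - [[84,-375.5,0],[0,0,-1.48]]

```text
time: 7.4
tool_pos: [646.4, -27.6, 105.4]
tcp_rot: [-179.7, -0.0, 83.0]
ft_force: [-0.2, -0.7, -1.6]
finger_gap: 42.3
grip_force: 40.7
```

Emit:
jog_arm:
  rows:
    - [[0,0,0],[0,0,-0.05]]
    - [[0,0,0],[0,0,-0.05]]

```text
time: 7.6
tool_pos: [646.2, -29.8, 105.6]
tcp_rot: [-179.7, -0.0, 85.5]
ft_force: [0.0, -0.8, -1.2]
finger_gap: 42.6
grip_force: 40.7
```

Run:
```python
from h import *
p,X,d=wrist();s=r.sense();print(s["tool_pos"],s["tcp_rot"],s["finger_gap"])
np.savez("w5.npz",X=X,d=d,p=p)
im,H=ortho(p,X,d,560,780,-190,190,1)
im=cv2.dilate(im,np.ones((3,3)));cv2.imwrite("pics/o5.png",np.hstack([cv2.resize(im,(608,352)),cv2.resize(p,(192,352))]))
go(649.4,-31.9,-12,85.4)
```

```text
[646.42399341 -30.33142374 106.07569207] [-1.79774348e+02 -3.57943364e-03  8.53586754e+01] 42.97418516185614
go (649.4, -31.9, -12, 85.4) [-1.3, 3.6, 118.1] [-0.004, -0.0, -0.001]
```

View pics/o5.png

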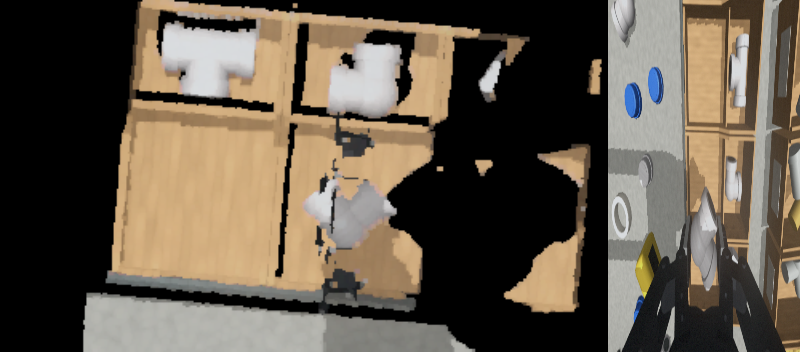

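o5 confirms the elbow's bin: its sample is at (368,78) and the held elbow hangs over its front pocket at (348,213). I refine the pocket centre from the wall tops.

Run:
```python
from h import *
for src in("w","s"):
    if src=="w": z=np.load("w5.npz");X,d=z["X"],z["d"]
    else: d=np.load("scene0.npy");X=cloud(r.camera_params("scene"),d)
    for yaw in(-4.0,-4.6,-5.2):
        c,s=np.cos(np.radians(yaw)),np.sin(np.radians(yaw));P=X[d>0];P=P[(P[:,2]>35)&(P[:,2]<52)&(P[:,0]>560)&(P[:,0]<780)]
        u=P[:,0]*c+P[:,1]*s;v=-P[:,0]*s+P[:,1]*c
        for nm,a,b,lo,hi in(("u tee",u,v,70,150),("u elbow",u,v,-20,60),("v",v,u,610,680)):
            k=(b>lo)&(b<hi)
            h,e=np.histogram(a[k],bins=np.arange(-200,800,2));t=np.where(h>max(h.max()*.35,8))[0]
            print(src,yaw,nm,[(int(e[i]),int(h[i])) for i in t])
```

```text
w -4.0 u tee [(766, 1217)]
w -4.0 u elbow [(764, 890)]
w -4.0 v [(-128, 431), (62, 330), (66, 280), (158, 786)]
w -4.6 u tee [(764, 1247)]
w -4.6 u elbow [(764, 956)]
w -4.6 v [(-122, 413), (68, 350), (74, 297), (164, 697), (166, 373)]
w -5.2 u tee [(592, 287), (594, 334), (598, 297), (600, 336), (700, 334), (762, 468), (764, 786)]
w -5.2 u elbow [(764, 821)]
w -5.2 v [(-114, 350), (76, 266), (80, 369), (172, 754)]
s -4.0 u tee [(600, 43), (602, 39), (704, 63), (766, 57), (768, 89), (772, 34)]
s -4.0 u elbow [(600, 35), (702, 38), (766, 90), (772, 53)]
s -4.0 v [(-130, 61), (-128, 36), (-32, 69), (-30, 37), (66, 79), (68, 35), (164, 83), (166, 31), (256, 42), (258, 64), (262, 40), (264, 37)]
s -4.6 u tee [(600, 54), (702, 58), (766, 126)]
s -4.6 u elbow [(598, 29), (600, 34), (702, 44), (764, 41), (766, 79), (770, 28), (772, 47)]
s -4.6 v [(-124, 54), (-122, 50), (-26, 42), (-24, 66), (68, 31), (72, 51), (74, 64), (166, 35), (170, 53), (172, 68), (264, 76), (266, 29), (268, 31), (270, 50)]
s -5.2 u tee [(598, 47), (700, 31), (702, 63), (764, 85), (766, 64), (770, 35)]
s -5.2 u elbow [(598, 41), (600, 27), (702, 51), (764, 55), (766, 66), (770, 34), (772, 38)]
s -5.2 v [(-116, 65), (-18, 76), (80, 81), (178, 92), (270, 54), (272, 54), (276, 42)]
```

Emit:
jog_arm:
  rows:
    - [[0.5,4,30],[0,0,0]]
    - [[0.5,4,60],[0,0,0]]
    - [[0.5,4,85],[0,0,0]]
    - [[0.5,4,100],[0,0,0]]
    - [[0.5,4,110],[0,0,0]]
    - [[0.5,4,114],[0,0,0]]
    - [[0.5,4,116],[0,0,0]]
    - [[0.5,4,116],[0,0,0]]

```text
time: 8.45
tool_pos: [652.9, -30.6, -6.4]
tcp_rot: [179.9, 0.0, 85.4]
ft_force: [0.6, 0.0, -1.1]
finger_gap: 42.4
grip_force: 40.8
```

Emit:
jog_arm:
  rows:
    - [[0,0,1],[0,0,0]]
    - [[0,0,1.5],[0,0,0]]
    - [[0,0,1.5],[0,0,0]]

```text
time: 8.75
tool_pos: [652.3, -30.5, -8.4]
tcp_rot: [180.0, 0.0, 85.4]
ft_force: [0.8, -0.3, -1.5]
finger_gap: 42.8
grip_force: 40.8
```

Emit:
jog_arm:
  rows:
    - [[0,0,1],[0,0,0]]
    - [[0,0,2],[0,0,0]]
    - [[0,0,3],[0,0,0]]
    - [[0,0,3],[0,0,0]]

```text
time: 9.15
tool_pos: [652.1, -30.5, -11.4]
tcp_rot: [180.0, -0.0, 85.4]
ft_force: [-3.2, 0.6, 3.2]
finger_gap: 42.8
grip_force: 41.4
```

Emit:
jog_arm:
  rows:
    - [[0,0,0],[0,0,0]]
    - [[0,0,0],[0,0,0]]
    - [[0,0,0],[0,0,0]]
    - [[0,0,0],[0,0,0]]
  grip: 54

```text
time: 9.55
tool_pos: [652.0, -30.5, -12.0]
tcp_rot: [-180.0, -0.0, 85.4]
ft_force: [-0.1, 0.1, 0.6]
finger_gap: 54.1
grip_force: 0.0
```

Emit:
jog_arm:
  rows:
    - [[0,0,-10],[0,0,0]]
    - [[0,0,-30],[0,0,0]]
    - [[0,0,-70],[0,0,0]]
    - [[0,0,-120],[0,0,0]]
    - [[0,0,-150],[0,0,0]]
    - [[0,0,-150],[0,0,0]]

```text
time: 10.15
tool_pos: [656.3, -31.0, 146.6]
tcp_rot: [179.3, 0.0, 85.4]
ft_force: [0.5, -0.4, -0.4]
finger_gap: 54.0
grip_force: 0.0
```

Run:
```python
from h import *
p,X,d=wrist()
for b,Q in blobs(X,d,p,zmin=18,zmax=62,box=(612,690,-65,5)): Q=Q-[0,0,9];print(b,fit(Q,K["elbow"]))
go(543.7,408.1,150,90.5)
print(r.sense()["tool_pos"])
```

```text
[ 291  159   45   59 1618] ([644.0, -28.3], np.float64(309.1), np.float64(0.2), 'cost', np.float64(0.24))
go (543.7, 408.1, 150, 90.5) [428.6, -145.6, -8.2] [0.008, 0.001, -0.089]
[654.62860279 -30.80550368 143.11288372]
```

The elbow sits level in its bin (z error 0.2). Next the tee.

Emit:
jog_arm:
  rows:
    - [[50,-15,0],[0,0,-0.02]]
    - [[100,-30,0],[0,0,-0.04]]
    - [[148,-45,0],[0,0,-0.06]]
    - [[195,-60,0],[0,0,-0.09]]
    - [[240,-75,0],[0,0,-0.09]]
    - [[285,-90,10],[0,0,-0.09]]
    - [[330,-105,20],[0,0,-0.09]]
    - [[375,-120,35],[0,0,-0.09]]
    - [[412,-135,50],[0,0,-0.09]]
    - [[428,-138,55],[0,0,-0.09]]
  grip: 60

```text
time: 11.2
tool_pos: [544.6, 409.7, 79.4]
tcp_rot: [-179.7, 0.1, 90.8]
ft_force: [-0.6, -0.1, -0.7]
finger_gap: 60.2
grip_force: 0.0
```

Emit:
jog_arm:
  rows:
    - [[0,0,0],[0,0,0]]
    - [[0,0,0],[0,0,0]]

```text
time: 11.4
tool_pos: [548.6, 406.4, 82.4]
tcp_rot: [-179.9, 0.1, 90.6]
ft_force: [-0.3, -0.7, 0.6]
finger_gap: 60.3
grip_force: 0.0
```

Run:
```python
from h import *
p,X,d=wrist()
for b,Q in blobs(X,d,p,box=(500,600,350,470)):
    for k in("tee","cross"): print(b,k,fit(Q,K[k]))
    f=fit(Q,K["tee"]);t=np.radians(f[1]+90);go(f[0][0]+7.5*np.cos(t),f[0][1]+7.5*np.sin(t),-21,(f[1]+180)%360)
s=r.sense();print(s["tool_pos"],s["tcp_rot"],s["joint_pos"].round())
cv2.imwrite("pics/w6.png",p)
```

```text
[ 296  167   55   74 3060] tee ([545.1, 409.8], np.float64(269.6), np.float64(-0.3), 'cost', np.float64(0.14))
[ 296  167   55   74 3060] cross ([545.0, 409.8], np.float64(89.6), np.float64(-0.4), 'cost', np.float64(0.27))
go (np.float64(552.5998172302905), np.float64(409.7476405477653), -21, np.float64(89.60000000000002)) [3.8, 3.4, 104.1] [-0.0, 0.001, 0.016]
[549.2133027  405.95526592  83.05494923] [-1.79997364e+02  4.25014134e-02  9.05319086e+01] [32. 25. 78. -0. 77. 32.]
```

View pics/w6.png

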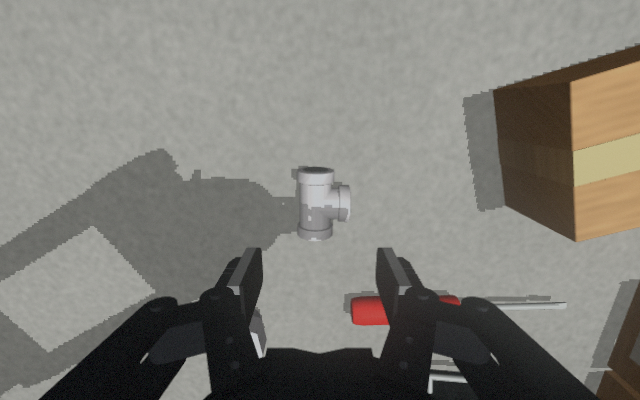

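w6 shows a three-armed tee at (320,205), stem to the right, with the screwdriver handle (375,310) well clear below. Descending.

Emit:
jog_arm:
  rows:
    - [[4,3.5,30],[0,0,0.016]]
    - [[4,3.5,60],[0,0,0.016]]
    - [[4,3.5,80],[0,0,0.016]]
    - [[4,3.5,92],[0,0,0.016]]
    - [[4,3.5,100],[0,0,0.016]]
    - [[4,3.5,104],[0,0,0.016]]
    - [[4,3.5,104],[0,0,0.016]]
    - [[4,3.5,104],[0,0,0.016]]

```text
time: 12.25
tool_pos: [553.0, 411.6, -19.5]
tcp_rot: [179.9, -0.1, 89.7]
ft_force: [0.0, -0.0, 0.4]
finger_gap: 59.7
grip_force: 0.0
```

Emit:
jog_arm:
  rows:
    - [[0,0,0],[0,0,0]]
    - [[0,0,0],[0,0,0]]
    - [[0,0,0],[0,0,0]]
    - [[0,0,0],[0,0,0]]
    - [[0,0,0],[0,0,0]]
  grip: 30
  force: 40

```text
time: 12.75
tool_pos: [553.0, 411.8, -19.6]
tcp_rot: [179.9, -0.1, 89.7]
ft_force: [-1.3, -0.3, 6.1]
finger_gap: 40.0
grip_force: 40.4
```

Emit:
jog_arm:
  rows:
    - [[0,0,-5],[0,0,0]]
    - [[0,0,-30],[0,0,0]]
    - [[0,0,-80],[0,0,0]]
    - [[0,0,-125],[0,0,0]]
    - [[0,0,-130],[0,0,0]]
    - [[0,0,-130],[0,0,0]]

```text
time: 13.35
tool_pos: [553.4, 412.2, 112.0]
tcp_rot: [179.8, -0.1, 89.7]
ft_force: [0.5, -0.2, -1.5]
finger_gap: 40.0
grip_force: 40.8
```

Run:
```python
from h import *
go(658.5,67.5,105,85)
```

```text
go (658.5, 67.5, 105, 85) [-344.1, 107.1, 6.5] [0.004, -0.003, 0.081]
```

Emit:
jog_arm:
  rows:
    - [[-40,12,0],[0,0,0.02]]
    - [[-80,25,0],[0,0,0.04]]
    - [[-120,37,0],[0,0,0.06]]
    - [[-160,50,0],[0,0,0.08]]
    - [[-200,62,0],[0,0,0.08]]
    - [[-240,75,0],[0,0,0.08]]
    - [[-280,87,0],[0,0,0.08]]
    - [[-315,98,0],[0,0,0.08]]
    - [[-338,105,0],[0,0,0.08]]
    - [[-344,107,0],[0,0,0.08]]

```text
time: 14.35
tool_pos: [655.8, 63.4, 106.0]
tcp_rot: [-179.7, 0.1, 84.9]
ft_force: [-0.1, 0.5, -1.1]
finger_gap: 40.3
grip_force: 40.8
```

Emit:
jog_arm:
  rows:
    - [[0,0,0],[0,0,0]]
    - [[0,0,0],[0,0,0]]

```text
time: 14.55
tool_pos: [655.9, 67.6, 107.6]
tcp_rot: [-179.9, -0.0, 85.1]
ft_force: [-0.4, 1.0, -1.3]
finger_gap: 40.3
grip_force: 40.8
```

Run:
```python
from h import *
p,X,d=wrist();print(r.sense()["tool_pos"])
im,H=ortho(p,X,d,560,780,-80,240,1)
cv2.imwrite("pics/o7.png",cv2.resize(cv2.dilate(im,np.ones((3,3))),None,fx=2,fy=2))
go(658.5,67.5,-9,85)
```

```text
[656.13649254  67.9784614  108.03862535]
go (658.5, 67.5, -9, 85) [-0.3, 2.6, 117.0] [-0.002, -0.0, 0.002]
```

View pics/o7.png

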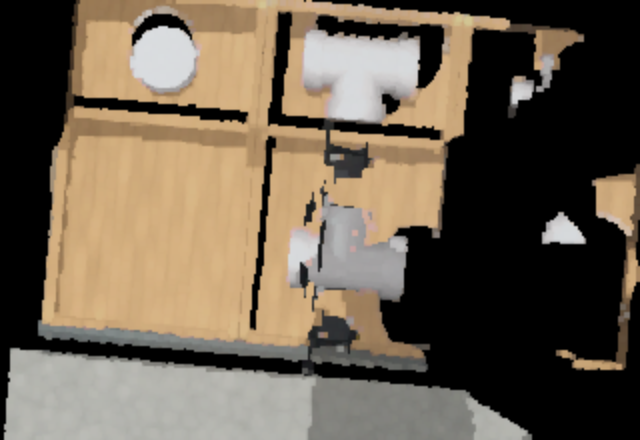

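o7 shows the tee centred over its own pocket (350,250). The cap sample is in the next bin to the left, at (165,55).

Emit:
jog_arm:
  rows:
    - [[-1,2,30],[0,0,0]]
    - [[-1,2,60],[0,0,0]]
    - [[-1,2,85],[0,0,0]]
    - [[-1,2,100],[0,0,0]]
    - [[-1,2,110],[0,0,0]]
    - [[-1,2,114],[0,0,0]]
    - [[-1,2,116],[0,0,0]]
    - [[-1,2,116],[0,0,0]]
    - [[-1,2,116],[0,0,0]]

```text
time: 15.5
tool_pos: [660.0, 65.4, -5.6]
tcp_rot: [179.9, -0.0, 85.1]
ft_force: [-0.2, 1.1, -0.8]
finger_gap: 39.9
grip_force: 40.8
```

Emit:
jog_arm:
  rows:
    - [[0,0,1],[0,0,0]]
    - [[0,0,2],[0,0,0]]
    - [[0,0,2],[0,0,0]]

```text
time: 15.8
tool_pos: [658.9, 65.3, -8.9]
tcp_rot: [180.0, 0.0, 85.1]
ft_force: [-0.3, -0.8, -1.6]
finger_gap: 39.9
grip_force: 40.8
```

Emit:
jog_arm:
  rows:
    - [[0,0,0.8],[0,0,0]]
    - [[0,0,1.6],[0,0,0]]
    - [[0,0,1.6],[0,0,0]]

```text
time: 16.1
tool_pos: [659.0, 65.4, -10.4]
tcp_rot: [180.0, -0.0, 85.1]
ft_force: [-0.4, -0.6, -1.0]
finger_gap: 39.9
grip_force: 40.9
```

Emit:
jog_arm:
  rows:
    - [[0,0,0.6],[0,0,0]]
    - [[0,0,0.6],[0,0,0]]
    - [[0,0,0.6],[0,0,0]]
    - [[0,0,0.6],[0,0,0]]
  grip: 53

```text
time: 16.5
tool_pos: [659.0, 65.5, -11.0]
tcp_rot: [180.0, -0.0, 85.1]
ft_force: [0.2, 0.1, 0.2]
finger_gap: 52.8
grip_force: 0.0
```

Emit:
jog_arm:
  rows:
    - [[0,0,-10],[0,0,0]]
    - [[0,0,-30],[0,0,0]]
    - [[0,0,-70],[0,0,0]]
    - [[0,0,-120],[0,0,0]]
    - [[0,0,-150],[0,0,0]]
    - [[0,0,-150],[0,0,0]]

```text
time: 17.1
tool_pos: [663.2, 65.5, 147.6]
tcp_rot: [179.3, -0.1, 85.1]
ft_force: [0.6, -0.2, 1.1]
finger_gap: 52.9
grip_force: 0.0
```

Run:
```python
from h import *
p,X,d=wrist()
for b,Q in blobs(X,d,p,zmin=18,zmax=62,box=(617,697,25,108)): Q=Q-[0,0,9];print(b,fit(Q,K["tee"]))
go(479,275,150,85)
d=np.load("scene0.npy");X=cloud(r.camera_params("scene"),d);Q=X[190:210,326:348].reshape(-1,3);Q=Q[(Q[:,2]>12)&(Q[:,2]<30)]
print("cap",((Q.min(0)+Q.max(0))/2).round(1),np.ptp(Q,axis=0).round(1),r.sense()["tool_pos"])
```

```text
[ 290  163   45   60 2013] ([651.2, 64.3], np.float64(264.8), np.float64(-0.3), 'cost', np.float64(0.15))
go (479, 275, 150, 85) [193.1, -199.9, -7.3] [0.008, -0.001, 0.001]
cap [470.4 -12.9  19.7] [31.  30.1 12.8] [661.63139787  65.46493405 144.05118464]
```

The tee is placed level. Next the union.

Emit:
jog_arm:
  rows:
    - [[33,-35,0],[0,0,0]]
    - [[67,-70,0],[0,0,0]]
    - [[100,-105,5],[0,0,0]]
    - [[133,-140,15],[0,0,0]]
    - [[163,-170,25],[0,0,0]]
    - [[185,-192,35],[0,0,0]]
    - [[190,-200,40],[0,0,0]]
    - [[190,-200,40],[0,0,0]]
  grip: 62

```text
time: 17.95
tool_pos: [473.9, 272.0, 97.1]
tcp_rot: [-179.8, 0.1, 85.2]
ft_force: [0.6, 0.0, -0.1]
finger_gap: 62.1
grip_force: 0.0
```

Run:
```python
from h import *
p,X,d=wrist();s=r.sense();print(s["tool_pos"],s["tcp_rot"])
cv2.imwrite("pics/w8.png",p)
for b,Q in blobs(X,d,p,zmin=12,box=(430,530,230,330)):
    T=Q[abs(Q[:,2]-37)<1.8];H=Q[(Q[:,2]>30)&(Q[:,2]<39)]
    top=Q[Q[:,2]>45.5]
    print(b,"top ring",cv2.minEnclosingCircle(top[:,:2].astype(np.float32)),Q[:,2].max().round(1))
    # hexagon: centre + orientation by support widths of the nut's top face
    w=[(a,*(np.percentile(H[:,:2]@[np.cos(np.radians(a)),np.sin(np.radians(a))],[.5,99.5]))) for a in range(0,180,5)]
    for a,l,h in w: print(a,round(h-l,1),round((h+l)/2,1),end="; ")
    print(H[:,:2].mean(0),len(H),len(top))
```

```text
[475.33512006 271.44619981  98.0418137 ] [-1.79925538e+02  7.09308259e-02  8.51379115e+01]
[ 293  167   57   61 2456] top ring ((476.20623779296875, 279.7497253417969), 15.86135482788086) 50.1
0 43.4 476.0; 5 42.3 498.8; 10 41.7 517.5; 15 42.7 532.4; 20 44.0 543.2; 25 44.6 549.9; 30 45.5 552.4; 35 45.9 550.8; 40 46.2 544.9; 45 46.2 534.7; 50 45.7 520.6; 55 44.9 502.5; 60 43.8 480.5; 65 42.8 454.9; 70 42.1 425.7; 75 43.3 393.6; 80 44.3 358.4; 85 45.3 320.4; 90 45.9 280.1; 95 46.4 237.5; 100 46.5 193.1; 105 46.2 147.2; 110 45.6 100.3; 115 44.9 52.6; 120 43.9 4.4; 125 42.9 -43.9; 130 42.1 -91.8; 135 43.1 -138.8; 140 44.1 -184.8; 145 44.9 -229.4; 150 45.5 -272.4; 155 45.9 -313.2; 160 45.9 -351.7; 165 45.7 -387.4; 170 45.2 -420.2; 175 44.5 -449.8; [476.41630913 284.94302279] 997 1238
```

View pics/w8.png

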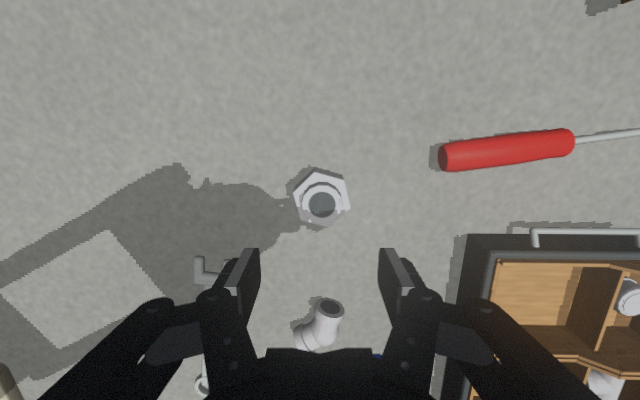

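w8 shows the union as an open hexagon at (322,200), with the 45-degree elbow at (320,322). The union's centre is (476.2,280) and its flats are at 9.5 degrees, so yaw 99.5.

Run:
```python
from h import *
go(476.2,280,-11,99.5)
```

```text
go (476.2, 280, -11, 99.5) [8.7, 0.3, 109.0] [-0.001, 0.001, -0.251]
```

Emit:
jog_arm:
  rows:
    - [[8.7,0.3,15],[0,0,-0.15]]
    - [[8.7,0.3,30],[0,0,-0.25]]
    - [[8.7,0.3,50],[0,0,-0.25]]
    - [[8.7,0.3,75],[0,0,-0.25]]
    - [[8.7,0.3,93],[0,0,-0.25]]
    - [[8.7,0.3,103],[0,0,-0.25]]
    - [[8.7,0.3,108],[0,0,-0.25]]
    - [[8.7,0.3,108],[0,0,-0.25]]
    - [[8.7,0.3,108],[0,0,-0.25]]

```text
time: 18.9
tool_pos: [478.1, 280.6, -8.1]
tcp_rot: [179.9, -0.0, 99.4]
ft_force: [0.1, -0.1, 0.1]
finger_gap: 62.1
grip_force: 0.0
```

Emit:
jog_arm:
  rows:
    - [[0,0,0],[0,0,0]]
    - [[0,0,0],[0,0,0]]
    - [[0,0,0],[0,0,0]]
    - [[0,0,0],[0,0,0]]
    - [[0,0,0],[0,0,0]]
  grip: 30
  force: 50

```text
time: 19.4
tool_pos: [478.1, 281.1, -7.8]
tcp_rot: [179.9, -0.0, 99.4]
ft_force: [-0.5, -0.8, 6.9]
finger_gap: 41.5
grip_force: 51.7
```

Emit:
jog_arm:
  rows:
    - [[0,0,-5],[0,0,0]]
    - [[0,0,-30],[0,0,0]]
    - [[0,0,-80],[0,0,0]]
    - [[0,0,-125],[0,0,0]]
    - [[0,0,-140],[0,0,0]]
    - [[0,0,-140],[0,0,0]]

```text
time: 20.0
tool_pos: [479.0, 281.5, 134.3]
tcp_rot: [179.7, -0.1, 99.4]
ft_force: [-0.1, -0.4, -1.7]
finger_gap: 41.0
grip_force: 51.3
```

Run:
```python
from h import *
go(641.5,-127.5,130,85)
```

```text
go (641.5, -127.5, 130, 85) [-430.1, 93.5, 4.1] [0.006, -0.002, 0.251]
```

Emit:
jog_arm:
  rows:
    - [[-45,10,0],[0,0,0.05]]
    - [[-90,20,0],[0,0,0.1]]
    - [[-135,30,0],[0,0,0.15]]
    - [[-180,40,0],[0,0,0.2]]
    - [[-225,50,0],[0,0,0.25]]
    - [[-270,60,0],[0,0,0.25]]
    - [[-315,70,0],[0,0,0.25]]
    - [[-360,80,0],[0,0,0.25]]
    - [[-400,88,0],[0,0,0.25]]
    - [[-425,92,0],[0,0,0.25]]

```text
time: 21.0
tool_pos: [635.9, -126.5, 127.0]
tcp_rot: [-179.7, -0.0, 85.0]
ft_force: [0.4, 0.2, -1.3]
finger_gap: 41.0
grip_force: 51.2
```

Emit:
jog_arm:
  rows:
    - [[-5,1,0],[0,0,0]]
    - [[-5,1,0],[0,0,0]]
    - [[-5,1,0],[0,0,0]]

```text
time: 21.3
tool_pos: [636.6, -127.5, 129.0]
tcp_rot: [-179.8, -0.1, 85.1]
ft_force: [-0.6, 0.2, -0.8]
finger_gap: 40.9
grip_force: 51.3
```

Run:
```python
from h import *
p,X,d=wrist();s=r.sense();print(s["tool_pos"],s["tcp_rot"],s["finger_gap"])
im,H=ortho(p,X,d,560,780,-220,100,1)
cv2.imwrite("pics/o9.png",cv2.resize(cv2.dilate(im,np.ones((3,3))),None,fx=2,fy=2))
go(641.5,-127.5,2,85)
```

```text
[ 636.89390024 -127.25631684  129.59271013] [-1.79880697e+02 -4.80140372e-02  8.51382182e+01] 40.64237638029662
go (641.5, -127.5, 2, 85) [0.0, 4.9, 127.6] [-0.002, -0.001, 0.002]
```

View pics/o9.png

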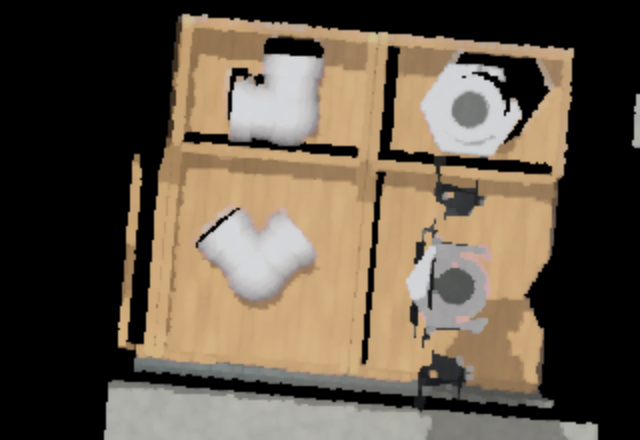

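o9 shows the elbow lying flat in its pocket (255,255) and the union over the union bin's front pocket (455,285). Lowering.

Emit:
jog_arm:
  rows:
    - [[0,4,30],[0,0,0]]
    - [[0,4,60],[0,0,0]]
    - [[0,4,90],[0,0,0]]
    - [[0,4,108],[0,0,0]]
    - [[0,4,118],[0,0,0]]
    - [[0,4,123],[0,0,0]]
    - [[0,4,126],[0,0,0]]
    - [[0,4,126],[0,0,0]]
    - [[0,4,126],[0,0,0]]
    - [[0,4,126],[0,0,0]]

```text
time: 22.35
tool_pos: [642.6, -129.5, 6.1]
tcp_rot: [179.9, 0.0, 85.1]
ft_force: [-0.0, -0.2, -1.9]
finger_gap: 40.7
grip_force: 51.2
```

Emit:
jog_arm:
  rows:
    - [[0,0,0.5],[0,0,0]]
    - [[0,0,1],[0,0,0]]
    - [[0,0,1],[0,0,0]]

```text
time: 22.65
tool_pos: [641.7, -129.2, 3.9]
tcp_rot: [-180.0, 0.0, 85.1]
ft_force: [-0.2, -0.5, -2.6]
finger_gap: 41.2
grip_force: 51.2
```

Emit:
jog_arm:
  rows:
    - [[0,0,0.8],[0,0,0]]
    - [[0,0,1.6],[0,0,0]]
    - [[0,0,2],[0,0,0]]
    - [[0,0,2],[0,0,0]]

```text
time: 23.05
tool_pos: [641.6, -129.1, 1.7]
tcp_rot: [-180.0, -0.0, 85.1]
ft_force: [-0.1, 0.1, -1.5]
finger_gap: 41.1
grip_force: 51.2
```

Emit:
jog_arm:
  rows:
    - [[0,0,0.4],[0,0,0]]
    - [[0,0,0.8],[0,0,0]]
    - [[0,0,0.8],[0,0,0]]

```text
time: 23.35
tool_pos: [641.8, -129.2, 1.3]
tcp_rot: [180.0, 0.0, 85.1]
ft_force: [-1.6, -0.1, -0.3]
finger_gap: 41.0
grip_force: 51.5
```

Emit:
jog_arm:
  rows:
    - [[0,0,0],[0,0,0]]
    - [[0,0,0],[0,0,0]]
    - [[0,0,0],[0,0,0]]
    - [[0,0,0],[0,0,0]]
  grip: 54

```text
time: 23.75
tool_pos: [641.9, -129.2, 1.2]
tcp_rot: [180.0, 0.0, 85.1]
ft_force: [-0.2, -0.2, 0.0]
finger_gap: 53.8
grip_force: 0.0
```

Emit:
jog_arm:
  rows:
    - [[0,0,-10],[0,0,0]]
    - [[0,0,-30],[0,0,0]]
    - [[0,0,-70],[0,0,0]]
    - [[0,0,-110],[0,0,0]]
    - [[0,0,-130],[0,0,0]]
    - [[0,0,-130],[0,0,0]]

```text
time: 24.35
tool_pos: [644.9, -130.1, 137.5]
tcp_rot: [179.5, 0.1, 85.1]
ft_force: [0.4, -0.5, 0.6]
finger_gap: 54.0
grip_force: 0.0
```

Run:
```python
from h import *
p,X,d=wrist()
for b,Q in blobs(X,d,p,zmin=16,zmax=70,box=(600,682,-160,-95)):
    top=Q[Q[:,2]>54];print(b,cv2.minEnclosingCircle(top[:,:2].astype(np.float32)),np.percentile(top[:,2],[5,50,95]),len(top))
go(470.4,-20,100,85)
```

```text
[ 291  169   47   54 1917] ((641.418212890625, -130.0313720703125), 15.921356201171875) [55.74645579 57.01626544 58.18623475] 954
go (470.4, -20, 100, 85) [94.4, -182.1, 33.4] [0.005, 0.001, 0.001]
```

The union is upright (top at z=57). Last the cap, where I check the neighbours.

Emit:
jog_arm:
  rows:
    - [[20,-36,0],[0,0,0]]
    - [[40,-75,0],[0,0,0]]
    - [[58,-112,0],[0,0,0]]
    - [[78,-150,10],[0,0,0]]
    - [[90,-173,20],[0,0,0]]
    - [[94,-180,30],[0,0,0]]
    - [[94,-180,30],[0,0,0]]
    - [[94,-180,30],[0,0,0]]

```text
time: 25.2
tool_pos: [470.9, -20.4, 100.8]
tcp_rot: [-180.0, 0.0, 85.1]
ft_force: [1.7, 0.5, 0.6]
finger_gap: 54.0
grip_force: 0.0
```

Run:
```python
from h import *
p,X,d=wrist();s=r.sense();print(s["tool_pos"],s["tcp_rot"])
cv2.imwrite("pics/w10.png",p)
for b,Q in blobs(X,d,p,zmin=6,box=(390,570,-120,110)):
    t=Q[Q[:,2]>Q[:,2].max()-4];m=(X[...,2]>10);u,v=b[0]+b[2]//2,b[1]+b[3]//2
    c,rr=cv2.minEnclosingCircle(t[:,:2].astype(np.float32))
    print(b,"box",np.r_[Q.min(0),Q.max(0)].round(),"top",np.round(c,1),round(rr,1),Q[:,2].max().round(1),"bgr",p[v,u])
```

```text
[471.51481681 -20.67463427 101.37624116] [1.79966470e+02 1.42752754e-02 8.50505573e+01]
[ 348   69   44   44 1486] box [503.  51.   6. 535.  84.  26.] top [519.8  67.5] 15.0 25.8 bgr [208 160 113]
[ 271   89   40   42 1333] box [439.  42.   7. 470.  75.  27.] top [453.7  58.1] 14.7 26.6 bgr [207 146  97]
[ 298  173   37   38 1097] box [452. -27.   6. 485.   3.  26.] top [469.  -12.9] 14.7 25.9 bgr [209 207 204]
[234 223  17  35 330] box [390. -72.   6. 401. -38.  16.] top [390.9 -55.2] 16.6 15.7 bgr [167 175 178]
[ 291  262   55   65 2632] box [ 439. -120.    6.  486.  -86.   59.] top [ 462.  -108.8] 21.6 59.5 bgr [ 80 184 202]
```

View pics/w10.png

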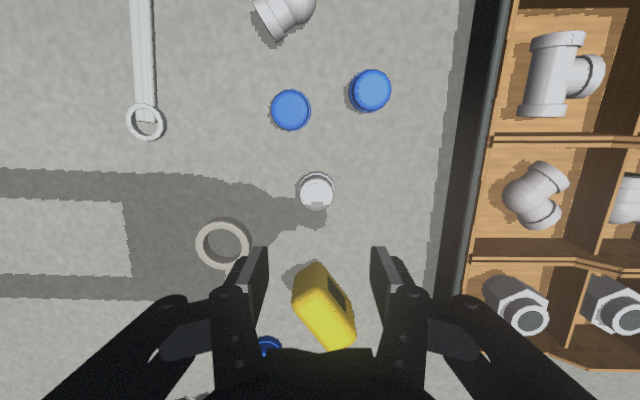

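w10 shows the grey cap at (317,190), centre (469,-12.9). The blue caps at (290,109) and (370,90), the ring at (222,243) and the tape measure at (322,305) are all clear of the fingers. The placed tee, elbow and union are visible in their pockets.

Run:
```python
from h import *
go(469,-12.9,-20,85)
```

```text
go (469, -12.9, -20, 85) [7.6, -3.2, 121.4] [0.001, 0.0, 0.001]
```

Emit:
jog_arm:
  rows:
    - [[7.5,-3,25],[0,0,0]]
    - [[7.5,-3,55],[0,0,0]]
    - [[7.5,-3,80],[0,0,0]]
    - [[7.5,-3,100],[0,0,0]]
    - [[7.5,-3,112],[0,0,0]]
    - [[7.5,-3,119],[0,0,0]]
    - [[7.5,-3,122],[0,0,0]]
    - [[7.5,-3,122],[0,0,0]]
    - [[7.5,-3,122],[0,0,0]]

```text
time: 26.15
tool_pos: [469.1, -12.5, -20.0]
tcp_rot: [179.9, 0.0, 85.1]
ft_force: [-1.0, 0.8, -0.9]
finger_gap: 54.0
grip_force: 0.0
```

Emit:
jog_arm:
  rows:
    - [[0,0,0],[0,0,0]]
    - [[0,0,0],[0,0,0]]
    - [[0,0,0],[0,0,0]]
    - [[0,0,0],[0,0,0]]
    - [[0,0,0],[0,0,0]]
  grip: 22
  force: 40

```text
time: 26.65
tool_pos: [469.0, -12.4, -19.8]
tcp_rot: [179.9, 0.0, 85.1]
ft_force: [-2.2, 0.8, 5.3]
finger_gap: 31.5
grip_force: 39.1
```

Emit:
jog_arm:
  rows:
    - [[0,0,-5],[0,0,0]]
    - [[0,0,-30],[0,0,0]]
    - [[0,0,-80],[0,0,0]]
    - [[0,0,-125],[0,0,0]]
    - [[0,0,-130],[0,0,0]]
    - [[0,0,-130],[0,0,0]]

```text
time: 27.25
tool_pos: [469.9, -12.5, 111.5]
tcp_rot: [179.7, 0.0, 85.1]
ft_force: [-0.3, -0.3, -0.6]
finger_gap: 31.2
grip_force: 39.9
```

Run:
```python
from h import *
go(667,164,110,85)
```

```text
go (667, 164, 110, 85) [192.8, 181.2, 2.3] [0.005, 0.0, 0.001]
```

Emit:
jog_arm:
  rows:
    - [[30,28,0],[0,0,0]]
    - [[60,56,0],[0,0,0]]
    - [[90,84,0],[0,0,0]]
    - [[120,113,0],[0,0,0]]
    - [[150,141,0],[0,0,0]]
    - [[175,165,0],[0,0,0]]
    - [[190,179,0],[0,0,0]]
    - [[193,181,0],[0,0,0]]
    - [[193,181,0],[0,0,0]]
    - [[193,181,0],[0,0,0]]

```text
time: 28.25
tool_pos: [663.7, 163.6, 107.6]
tcp_rot: [-179.9, 0.1, 85.1]
ft_force: [0.1, 0.2, -1.2]
finger_gap: 31.6
grip_force: 40.0
```

Run:
```python
from h import *
p,X,d=wrist();s=r.sense();print(s["tool_pos"],s["tcp_rot"],s["finger_gap"])
im,H=ortho(p,X,d,560,780,20,300,1)
cv2.imwrite("pics/o11.png",cv2.resize(cv2.dilate(im,np.ones((3,3))),None,fx=2,fy=2))
go(667,164,-10,85)
```

```text
[663.97718241 163.4597385  108.21671039] [-1.79905575e+02  3.83333777e-02  8.50357780e+01] 31.404002774324645
go (667, 164, -10, 85) [0.9, 3.2, 118.2] [-0.002, 0.001, 0.001]
```

View pics/o11.png

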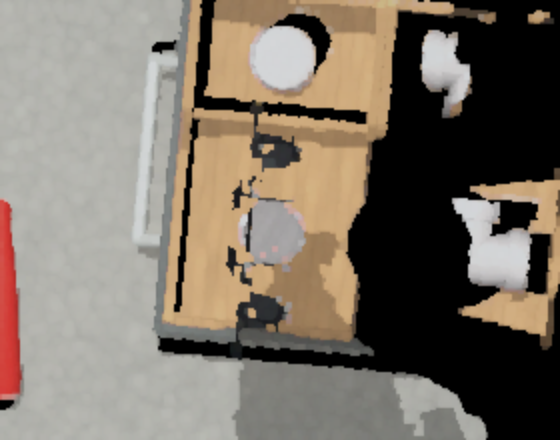

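o11 shows the cap (272,232) centred over the cap bin's front pocket. Lowering.

Emit:
jog_arm:
  rows:
    - [[0,2.5,30],[0,0,0]]
    - [[0,2.5,60],[0,0,0]]
    - [[0,2.5,85],[0,0,0]]
    - [[0,2.5,103],[0,0,0]]
    - [[0,2.5,112],[0,0,0]]
    - [[0,2.5,116],[0,0,0]]
    - [[0,2.5,118],[0,0,0]]
    - [[0,2.5,118],[0,0,0]]
    - [[0,2.5,118],[0,0,0]]
    - [[0,2.5,118],[0,0,0]]

```text
time: 29.3
tool_pos: [668.3, 164.4, -7.8]
tcp_rot: [179.9, -0.0, 85.1]
ft_force: [0.3, -0.7, -1.1]
finger_gap: 31.0
grip_force: 40.0
```

Emit:
jog_arm:
  rows:
    - [[0,0,0.5],[0,0,0]]
    - [[0,0,1],[0,0,0]]
    - [[0,0,1],[0,0,0]]

```text
time: 29.6
tool_pos: [667.5, 164.2, -10.0]
tcp_rot: [-180.0, 0.0, 85.1]
ft_force: [-0.0, -0.2, -0.7]
finger_gap: 31.5
grip_force: 40.0
```

Emit:
jog_arm:
  rows:
    - [[0,0,0.4],[0,0,0]]
    - [[0,0,0.8],[0,0,0]]
    - [[0,0,0.8],[0,0,0]]

```text
time: 29.9
tool_pos: [667.6, 164.2, -10.6]
tcp_rot: [180.0, -0.0, 85.1]
ft_force: [-0.8, 0.8, -0.7]
finger_gap: 31.2
grip_force: 40.1
```

Emit:
jog_arm:
  rows:
    - [[0,0,0],[0,0,0]]
    - [[0,0,0],[0,0,0]]
    - [[0,0,0],[0,0,0]]
    - [[0,0,0],[0,0,0]]
  grip: 46

```text
time: 30.3
tool_pos: [667.6, 164.2, -10.6]
tcp_rot: [180.0, -0.0, 85.1]
ft_force: [0.8, -0.8, -0.6]
finger_gap: 45.7
grip_force: 0.0
```

Emit:
jog_arm:
  rows:
    - [[0,0,-10],[0,0,0]]
    - [[0,0,-30],[0,0,0]]
    - [[0,0,-70],[0,0,0]]
    - [[0,0,-120],[0,0,0]]
    - [[0,0,-150],[0,0,0]]
    - [[0,0,-150],[0,0,0]]
    - [[0,0,-150],[0,0,0]]

```text
time: 31.0
tool_pos: [668.6, 164.4, 141.6]
tcp_rot: [179.8, -0.1, 85.1]
ft_force: [0.5, -0.2, -0.3]
finger_gap: 45.7
grip_force: 0.0
```

Run:
```python
from h import *
p,X,d=wrist()
for b,Q in blobs(X,d,p,zmin=16,zmax=60,box=(625,707,130,200)):
    t=Q[Q[:,2]>29];print(b,cv2.minEnclosingCircle(t[:,:2].astype(np.float32)),np.percentile(t[:,2],[5,50,95]),len(t))
p,d=r.snapshot("scene");cv2.imwrite("pics/end.png",cv2.resize(p[110:340,160:560],(800,460)))
```

```text
[301 174  33  34 867] ((667.1106567382812, 163.46322631835938), 15.04257869720459) [30.3892404  32.50400979 33.92770247] 701
```

View pics/end.png

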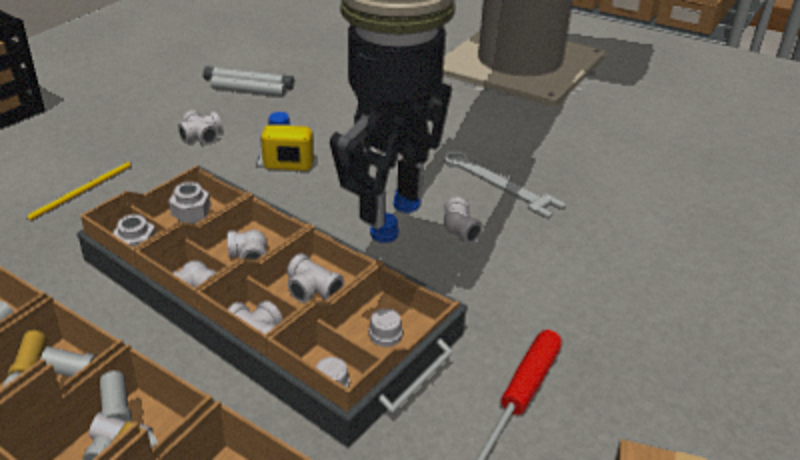

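The final view shows the union (190,202), elbow (247,245), tee (315,277) and cap (386,326) in the front pockets of their own bins. The cross and 45-degree elbow are still where they lay, and the gripper is clear.

```bash
python3 -c "
from bench import r
print(r.hand_in())"
```

```text
the job is handed in; nothing more can be done
None
```

The elbow, tee, union and cap are each set level, the same way up, in the front pocket of their own bin; the first elbow grasp missed and was repeated, the cross and 45-degree elbow were left where they lay, and the job is handed in at about 31 s.

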